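# Bundle interlocking channel offcuts on the cradle

## Task

Tip the aluminium channel that stands on its edge over towards the other aluminium one, so that both lie side by side on the plywood cradle, open sides up. Then set the blue channel (no dropping) open side down over the two, one of its flanges resting on the bottom of each trough, all three parallel with ends even to about a centimetre. Leave the other things on the table where they are.

Things in the scene. Friction and masses are not known exactly. Their poses are not given: they have to be found in the camera images.
- cradle: fixed plywood board, 180 (own x) x 220 (own y) x 12 mm, with a wooden fence 12 mm thick and 15 mm high along its -y edge. Origin: centre of the underside, on the table; the board's top is 12 mm above it. The axes are parallel to the sides; z up
- mat: fixed green cutting mat 200 (x) x 220 (y) x 3 mm, lying on the table; origin at the centre of its underside
- lying_channel: bare aluminium U-channel, 140 mm long, 56 mm wide over the flanges, 28 mm high, web and flanges 4 mm thick, 0.16 kg, loose, lying open side up on the cradle next to the fence. Origin: centre of the web's outer face (its underside); x along the length, y across the flanges, z towards the open side (up)
- edge_channel: second aluminium channel, same size and frame. Starts standing on one flange on the cradle, 56 mm tall: web upright facing lying_channel, open side (z) facing away. A light push (<1 N) near its top from the open side tips it past balance after 17 mm at the top; it falls onto its web, turning about its lower web edge, and lies 7-16 mm beside lying_channel, near parallel, ends within 6 mm
- deep_channel: deep blue U-channel, 140 mm long, 56 mm wide over the flanges, 42 mm high, walls 4 mm, 0.2 kg, loose, open side down on the mat. Origin: centre of the outer face of the web, its top now, 45 mm above the table; x along the length, y across the flanges, z to the open side (down). When seated, its top is 46 mm above the undersides of the aluminium channels, 18 mm above their flange tops
- offcut: flat plywood strip 110 x 36 x 6 mm lying on the green mat beside the deep channel
- grey_channel: small grey plastic channel, 70 x 30 x 20 mm, open side up; not part of the job
- glue: white glue bottle, 56 mm across, 150 mm tall
- blade_jar: amber glass jar with a black lid, 60 mm across, 80 mm tall
- screwdriver: screwdriver lying on the table
- blank: flat wooden blank 100 x 80 x 8 mm
- block: cork sanding block 90 x 45 x 35 mm
Things that resemble listed ones, but are neither listed nor needed, are in the scene too. Leave any pink or yellow look-alike of the edge_channel alone.

How it is judged:
On the way:
1. the channel that stood on its edge lies open side up on the cradle (angle between edge_channel's own z axis and vertical below 0.1 rad and z of edge_channel in the frame of cradle between 0.008 and 0.016 m and x of edge_channel in the frame of cradle between -0.07 and 0.07 m and y of edge_channel in the frame of cradle between -0.11 and 0.11 m and linear speed of edge_channel below 0.02 m/s and angular speed of edge_channel below 0.2 rad/s), for 0.2 s.
At the end, for the whole second after the job is handed in: Both aluminium channels flat on the cradle, open up (0.1 rad); blue one over them open down (0.08 rad), its top 42-50 mm above their undersides, a flange in each trough (centre lines 8-46 mm apart); ends within 20 mm, parallel within 0.14 rad, all at rest (all of step 1 and angle between lying_channel's own z axis and vertical below 0.1 rad and z of lying_channel in the frame of cradle between 0.008 and 0.016 m and x of lying_channel in the frame of cradle between -0.07 and 0.07 m and y of lying_channel in the frame of cradle between -0.11 and 0.11 m and linear speed of each of lying_channel, deep_channel below 0.02 m/s and angular speed of each of lying_channel, deep_channel below 0.2 rad/s and angle between deep_channel's own z axis and vertical above 3.06 rad and z of deep_channel in the frame of lying_channel between 0.042 and 0.05 m and z of deep_channel in the frame of edge_channel between 0.042 and 0.05 m and y of deep_channel in the frame of lying_channel between 0.008 and 0.046 m and y of deep_channel in the frame of edge_channel between -0.046 and -0.008 m and x of deep_channel in the frame of lying_channel between -0.02 and 0.02 m and x of deep_channel in the frame of edge_channel between -0.02 and 0.02 m and x of edge_channel in the frame of lying_channel between -0.02 and 0.02 m and angle between the x axis of deep_channel and the x axis of lying_channel, either way round below 0.14 rad and angle between the x axis of deep_channel and the x axis of edge_channel, either way round below 0.14 rad); the robot touches nothing.
It fails at once if the blue channel is dropped or slammed onto the others (faster than 0.6 m/s close above the cradle) (horizontal distance between deep_channel and lying_channel below 0.13 m and height (world z) of deep_channel below 0.13 m and linear speed of deep_channel above 0.6 m/s).
It fails at once if another thing on the table is moved by more than 30 mm (distance of any of offcut, grey_channel, glue, blade_jar, screwdriver, blank, block from where it was at the start of the episode above 0.03 m).
It also fails if it takes over 53 s, if anything falls off the work surface, if the arm or the gripper's body presses on something with over 40 N, if the wrist force passes 120 N, or if a joint passes its speed limit or range.

## Robot

A 6-joint arm with a two-finger parallel gripper is mounted at the origin on the work surface. World frame = base frame: x ahead of the robot, y to its left, z up, the work surface at z = 0. Lengths are in m, angles in rad, forces in N, time in s.
With the tool pointing down it reaches from about 0.35 to 0.775 m from the base axis. Payload 7.3 kg.
Tool frame: the origin (TCP) lies on the centre line of the jaws, within the pads' length; the fingertips stand 14 mm ahead of it and the grasp point (between the pads) lies 5 mm behind it; z points along the fingers, y is the line along which they close (so a half turn about z gives the same grasp; the last joint's range is limited). The gripper opens to 92 mm and grips with 3 to 60 N. Pads are 19 mm wide; open, the fingers measure 130 mm over their backs; the gripper's body (75 mm by 190 mm) begins 47 mm behind the grasp point.
Start: joints at [1.17, 0.342, 1.524, -0, 1.275, -0.146], TCP at [0.132, 0.508, 0.241] pointing down, gripper open.
Joint ranges: [-2.53, 2.53], [-0.77, 2.02], [0.04, 2.7], [-1, 4.14], [0.28, 2.66], [-3.11, 3.11]. Speed limits (rad/s): [2.57, 2.57, 3.14, 3.14, 3.14, 3.14].

## Interface

Orientations are given as a 3x3 rotation matrix whose columns are the frame's x, y, z axes.
In Python, from rig import env, camera, ticket gives the robot as it stands.
- The arm moves only by the tool drive_tool, never from a script. Its argument "series" is a list of rows, each an object of numbers: "dx", "dy", "dz": the shift along the tool's x, y, z in mm; "wx", "wy", "wz": the turn, a rotation vector about the tool's x, y, z in rad; "fingers": the opening, from -1 (shut) to 1 (fully open), so that 0 is half open. A call has exactly 8 rows; each row is the pose to reach, as a shift and turn from the pose commanded when the call began, along the tool's axes at that moment; what a row does not reach only later rows make up. A row lasts 1/12 s, in which the tool goes at most 41.7 mm and 7.16 degrees, less where a joint would pass 70% of its speed; a pose out of reach is approached as far as the arm can. A call with a gripper value outside its range is refused whole. The fingers move at their own pace and stop on an object; "squeeze" is the grip in N (left out, the last holds). Time passes only in rows, so rows that repeat a pose let the fingers close, or fill a call up. It gives the time, the measured TCP pose, the force, the opening and the grip force at its end, in the units of the state.
- env.get_state(): the state, without advancing time (a new reading comes with each control period).
- camera(name): name is "side" or "top"; returns a dict with "frame" (420x560x3 uint8, red, green, blue), "camera_matrix" (3x3 intrinsics, pixels), "rvec" (rotation vector, rad) and "tvec" (3), from world to camera coordinates, as OpenCV has them. Camera axes: x right, y down, z forward; pixel columns grow to the right and rows downward; lengths in m; the calibration is good to about 2 mm. A picture is of the moment at which its call begins. There is no depth.
- ticket.job_done(): hands the job in; it is judged then, once.
The state is a dict: "time_s": time; "joint_pos": joint angles; "qvel": joint speeds; "tau": joint torques, N m; "tool_pos": TCP position; "eef_rot": TCP orientation; "contact_force": force on the tool from outside, world axes, zero at the start; "ft_torque": the same for the moment, N m; "opening": finger opening in m; "gripper_force": force on a finger pad.
Only numpy, scipy, OpenCV 4.12 (cv2) and the standard library are available. Lean on these libraries where they do the work, as an engineer would, in place of code of your own. Each camera call takes 0.05 s, during which the arm holds its last target. There are 200 camera calls.

## Working session

There is one attempt and no reset: what is moved stays moved. The work goes in short steps, Python scripts to look and compute and a tool call to move; the robot and the scene stay as the last step left them, time stands still between calls to the robot, and variables do not carry over. Pictures are saved under pics/ and viewed, at most 10 in all, crops included, and the job is handed in when it is done.

Besides the shell and the picture viewer there is one more tool, called as a command line: name --argument value ..., lists and objects as JSON in quotes. drive_tool: Moves the arm, as the interface text tells. Its arguments: {"type":"object","properties":{"series":{"type":"array","items":{"type":"object","properties":{"dx":{"type":"number"},"dy":{"type":"number"},"dz":{"type":"number"},"wx":{"type":"number"},"wy":{"type":"number"},"wz":{"type":"number"},"fingers":{"type":"number"}}}},"squeeze":{"type":"number"}},"required":["series"]}

```bash
mkdir -p pics
cat > h.py <<'E'
import numpy as np, cv2
from rig import env, camera, ticket
def snap(n,f):
    c=camera(n); cv2.imwrite('pics/'+f,c['frame'][:,:,::-1]); 
    np.savez('pics/'+n+'.npz',**{k:np.array(v) for k,v in c.items()}); return c
def ray(c,u,v,z):
    K=np.array(c['camera_matrix']);R=cv2.Rodrigues(np.array(c['rvec'],float))[0];t=np.array(c['tvec']).ravel()
    d=R.T@np.linalg.inv(K)@np.array([u,v,1.]);o=-R.T@t
    return o+d*(z-o[2])/d[2]
def proj(c,P):
    return cv2.projectPoints(np.array(P,float).reshape(-1,3),np.array(c['rvec'],float),np.array(c['tvec'],float),np.array(c['camera_matrix']),None)[0].reshape(-1,2)
E
python3 - <<'E'
from h import *
a=snap('top','t0.png');b=snap('side','s0.png')
for c in(a,b):
    R=cv2.Rodrigues(np.array(c['rvec'],float))[0];print(-R.T@np.array(c['tvec']).ravel(),R[2])
im=np.hstack([a['frame'],b['frame']])[:,:,::-1]
print(env.get_state())
E
```

```text
[0.31419584 0.01400495 1.23257765] [ 0.20483148 -0.01469158 -0.97868699]
[0.34336282 1.36406524 0.95950828] [ 0.1247321  -0.82675764 -0.54855603]
{'time_s': 0.1, 'joint_pos': array([ 1.17001161e+00,  3.42694893e-01,  1.52493431e+00, -7.10173333e-06,
        1.27537828e+00, -1.46014816e-01]), 'qvel': array([ 0.00106234, -0.00077172, -0.00118357, -0.00066016,  0.00080309,
       -0.00086404]), 'tau': array([ 2.04628821e-03, -4.32001019e+01, -2.44694853e+01,  7.18493946e-02,
        5.25889895e-02, -1.66159992e-05]), 'tool_pos': array([0.13216461, 0.50773741, 0.24008824]), 'eef_rot': array([[-9.67721781e-01,  2.52020352e-01, -5.45729136e-04],
       [ 2.52020864e-01,  9.67720921e-01, -1.30536653e-03],
       [ 1.99134570e-04, -1.40076675e-03, -9.99998999e-01]]), 'contact_force': array([ 0.00644057,  0.01446602, -0.60437836]), 'ft_torque': array([0.04037684, 0.01315214, 0.0387465 ]), 'gripper_force': 0.0, 'opening': 0.09164427070886005}
```

View pics/t0.png

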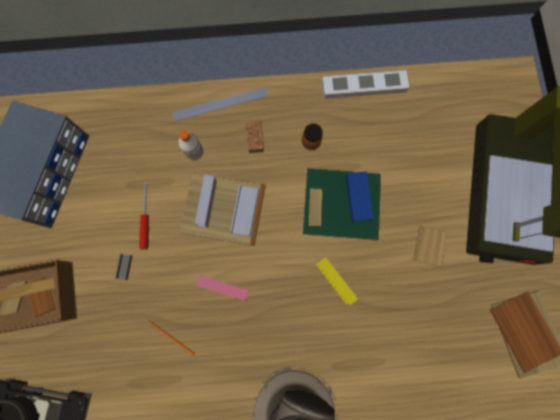

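View pics/s0.png

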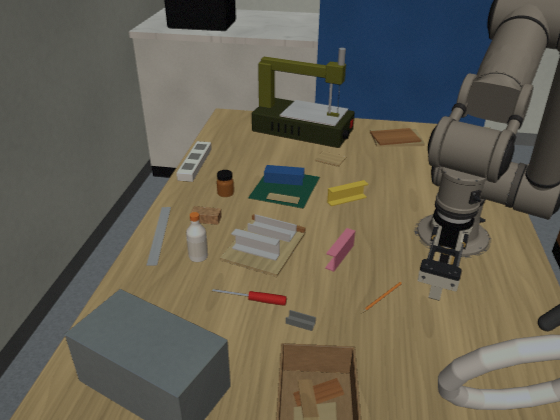

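The top view shows the cradle near (223,210), with the fence on its right side at (258,213). The lying channel is at about (244,210) and the standing one at about (205,200). The mat is at (343,203), with the blue channel at (360,196) and the offcut at (316,207). Edge-channel candidates are the aluminium (205,200), pink (222,288) and yellow (337,281) ones. The bare aluminium one on the cradle fits. I'll confirm it in an enlarged crop.

Run:
```python
from h import *
a=cv2.imread('pics/t0.png');b=cv2.imread('pics/s0.png')
A=cv2.resize(a[160:250,175:275],None,fx=5,fy=5,interpolation=cv2.INTER_CUBIC)  # 500x450
B=cv2.resize(a[160:250,300:390],None,fx=3.3,fy=3.3,interpolation=cv2.INTER_CUBIC)[:297]
C=cv2.resize(b[205:275,215:315],None,fx=3,fy=3,interpolation=cv2.INTER_CUBIC) 
im=np.zeros((600,800,3),np.uint8);im[:450,:500]=A;im[:297,500:797]=B[:,:297];im[300:510,500:800]=C
cv2.imwrite('pics/c0.png',im)
```

```text
(no output)
```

View pics/c0.png

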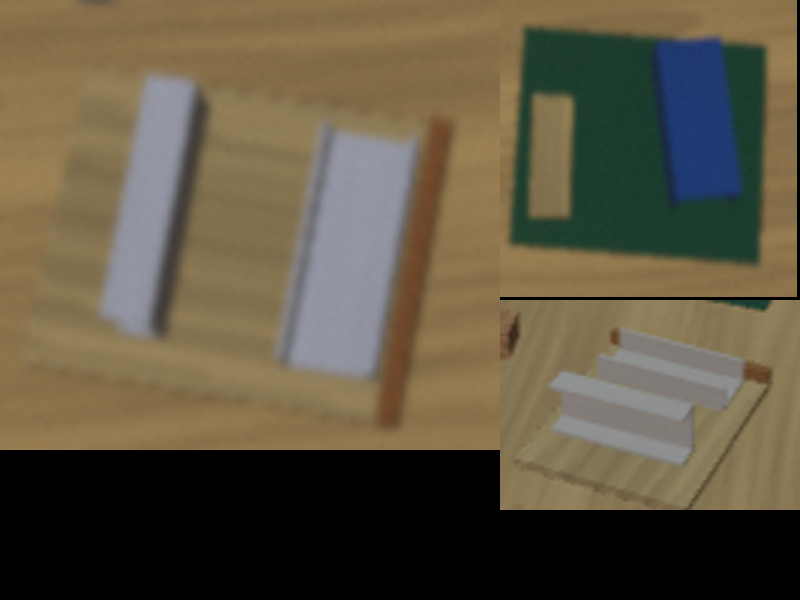

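The crop confirms it: the bare aluminium channel (crop 150,200) stands on its flange with the dark web facing the lying channel. Its open side faces left (+y).

Run:
```python
from h import *
c=dict(np.load('pics/top.npz'))
A=lambda u,v:((u+.5)/5-.5+175,(v+.5)/5-.5+160)
B=lambda u,v:((u-500+.5)/3.3-.5+300,(v+.5)/3.3-.5+160)
def rep(n,pts,f,z):
    P=np.array([ray(c,*f(*p),z) for p in pts]);print(n,'\n',(P*1000).round(0)[:,:2].tolist(),'c',(P.mean(0)*1000).round(0),
      'sides',[int(np.linalg.norm(P[i]-P[i-1])*1000) for i in range(4)],'yaw',[round(float(np.degrees(np.arctan2(*(P[i]-P[j])[[1,0]]))),1) for i,j in((0,3),(1,2))])
rep('edge top',[(146,76),(199,84),(154,326),(101,316)],A,.068)
rep('lying',[(322,122),(418,138),(378,378),(280,362)],A,.040)
rep('cradle',[(90,70),(428,115),(378,424),(25,362)],A,.012)
rep('mat',[(525,27),(767,46),(759,264),(511,243)],B,.003)
rep('blue',[(660,41),(720,38),(742,195),(680,200)],B,.045)
rep('offcut',[(530,93),(574,96),(571,219),(527,216)],B,.009)
# finer blue by colour
f=c['frame'][160:250,300:390].astype(int)
m=((f[:,:,2]-f[:,:,0]>60)).astype(np.uint8)
n=cv2.findNonZero(m);r=cv2.minAreaRect(n);box=cv2.boxPoints(r)+[300,160];print(r,[(ray(c,*p,.045)*1000).round(0)[:2].tolist() for p in box])
```

```text
edge top 
 [[657.0, 200.0], [650.0, 170.0], [514.0, 202.0], [522.0, 231.0]] c [586. 201.  68.] sides [138, 30, 139, 29] yaw [-13.0, -13.2]
lying 
 [[629.0, 105.0], [615.0, 50.0], [479.0, 83.0], [493.0, 137.0]] c [554.  94.  40.] sides [140, 56, 140, 55] yaw [-13.3, -13.4]
cradle 
 [[680.0, 242.0], [636.0, 44.0], [456.0, 86.0], [509.0, 286.0]] c [570. 165.  12.] sides [176, 202, 184, 206] yaw [-14.6, -13.1]
mat 
 [[672.0, -99.0], [636.0, -315.0], [441.0, -282.0], [477.0, -68.0]] c [ 557. -191.    3.] sides [197, 218, 198, 217] yaw [-9.1, -9.5]
blue 
 [[637.0, -211.0], [636.0, -264.0], [496.0, -265.0], [496.0, -212.0]] c [ 566. -238.   45.] sides [141, 52, 139, 53] yaw [0.3, 0.6]
offcut 
 [[609.0, -97.0], [603.0, -136.0], [493.0, -122.0], [499.0, -84.0]] c [ 551. -109.    9.] sides [111, 39, 110, 38] yaw [-6.9, -7.3]
((59.61460876464844, 35.50709915161133), (47.7400016784668, 19.54637908935547), 82.23483276367188) [[635.0, -207.0], [638.0, -263.0], [499.0, -264.0], [496.0, -209.0]]
```

drive_tool --series '[{"dx": -516,"dy": -140,"dz": 80,"wz": -0.023,"fingers": -1},{"dx": -516,"dy": -140,"dz": 80,"wz": -0.023,"fingers": -1},{"dx": -516,"dy": -140,"dz": 80,"wz": -0.023,"fingers": -1},{"dx": -516,"dy": -140,"dz": 80,"wz": -0.023,"fingers": -1},{"dx": -516,"dy": -140,"dz": 80,"wz": -0.023,"fingers": -1},{"dx": -516,"dy": -140,"dz": 80,"wz": -0.023,"fingers": -1},{"dx": -516,"dy": -140,"dz": 80,"wz": -0.023,"fingers": -1},{"dx": -516,"dy": -140,"dz": 80,"wz": -0.023,"fingers": -1}]'

```text
schema error: expected keys dx, dy, dz, wx, wy, wz, fingers
```

```bash
cat >> h.py <<'E'
def to(x,y,yaw=None):
    s=env.get_state();R=s['eef_rot'];d=R.T@(np.array([x,y,s['tool_pos'][2]*1000])-s['tool_pos']*1000)
    print('t',s['time_s'],'pos',(s['tool_pos']*1000).round(1),'shift',d.round(1),'yawx',np.degrees(np.arctan2(R[1,0],R[0,0])).round(2),'op',s['opening'],'F',s['contact_force'].round(1))
E
python3 -c "
from h import *
to(596,243)"
```

```text
t 0.1 pos [132.2 507.7 240.1] shift [-5.156e+02 -1.393e+02  1.000e-01] yawx 165.4 op 0.09164427070886005 F [ 0.   0.  -0.6]
```

drive_tool --series '[{"dx": -516,"dy": -140,"dz": 80,"wx": 0,"wy": 0,"wz": -0.023,"fingers": -1},{"dx": -516,"dy": -140,"dz": 80,"wx": 0,"wy": 0,"wz": -0.023,"fingers": -1},{"dx": -516,"dy": -140,"dz": 80,"wx": 0,"wy": 0,"wz": -0.023,"fingers": -1},{"dx": -516,"dy": -140,"dz": 80,"wx": 0,"wy": 0,"wz": -0.023,"fingers": -1},{"dx": -516,"dy": -140,"dz": 80,"wx": 0,"wy": 0,"wz": -0.023,"fingers": -1},{"dx": -516,"dy": -140,"dz": 80,"wx": 0,"wy": 0,"wz": -0.023,"fingers": -1},{"dx": -516,"dy": -140,"dz": 80,"wx": 0,"wy": 0,"wz": -0.023,"fingers": -1},{"dx": -516,"dy": -140,"dz": 80,"wx": 0,"wy": 0,"wz": -0.023,"fingers": -1}]'

```text
time_s: 0.77
tool_pos: [0.4198, 0.3429, 0.1908]
eef_rot: [[-0.973, 0.23, -0.001], [0.23, 0.973, -0.0], [0.0, -0.0, -1.0]]
contact_force: [0.5, 0.9, -0.2]
opening: 0.043
gripper_force: 0.0
```

```bash
python3 -c "
from h import *
to(596,243)"
```

```text
t 0.7667 pos [419.8 342.9 190.8] shift [-1.944e+02 -5.670e+01 -1.000e-01] yawx 166.72 op 0.04304580911734687 F [ 0.5  0.9 -0.2]
```

drive_tool --series '[{"dx": -194,"dy": -56,"dz": 30,"wx": 0,"wy": 0,"wz": 0,"fingers": -1},{"dx": -194,"dy": -56,"dz": 30,"wx": 0,"wy": 0,"wz": 0,"fingers": -1},{"dx": -194,"dy": -56,"dz": 30,"wx": 0,"wy": 0,"wz": 0,"fingers": -1},{"dx": -194,"dy": -56,"dz": 30,"wx": 0,"wy": 0,"wz": 0,"fingers": -1},{"dx": -194,"dy": -56,"dz": 30,"wx": 0,"wy": 0,"wz": 0,"fingers": -1},{"dx": -194,"dy": -56,"dz": 30,"wx": 0,"wy": 0,"wz": 0,"fingers": -1},{"dx": -194,"dy": -56,"dz": 30,"wx": 0,"wy": 0,"wz": 0,"fingers": -1},{"dx": -194,"dy": -56,"dz": 30,"wx": 0,"wy": 0,"wz": 0,"fingers": -1}]'

```text
time_s: 1.43
tool_pos: [0.5936, 0.2453, 0.1607]
eef_rot: [[-0.973, 0.23, -0.002], [0.23, 0.973, -0.0], [0.002, -0.0, -1.0]]
contact_force: [-0.3, 0.3, -0.4]
opening: 0.0004
gripper_force: 0.0
```

```bash
python3 -c "
from h import *
to(596,243)
a=snap('top','t1.png');b=snap('side','s1.png')
A=cv2.resize(cv2.imread('pics/t1.png')[140:260,165:285],None,fx=3.3,fy=3.3)
B=cv2.resize(cv2.imread('pics/s1.png')[180:300,200:320],None,fx=3.3,fy=3.3)
cv2.imwrite('pics/c1.png',np.hstack([A,B]))
"
```

```text
t 1.4333 pos [593.6 245.3 160.7] shift [-2.9 -1.7 -0. ] yawx 166.7 op 0.0004203072726299125 F [-0.3  0.3 -0.4]
```

View pics/c1.png

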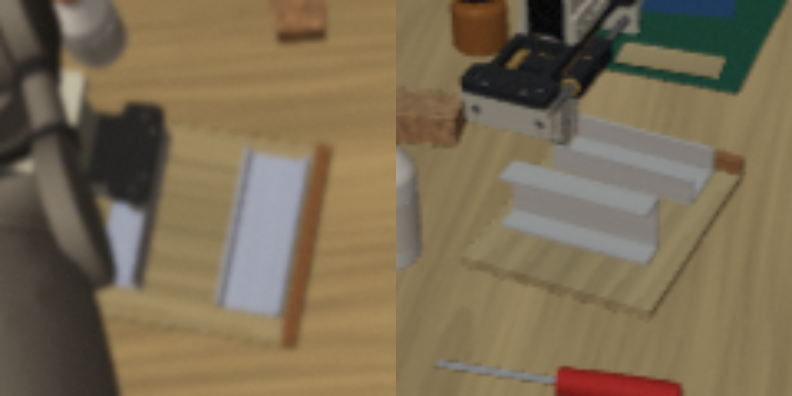

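The picture shows the shut gripper above the open side of the standing channel, which hasn't moved. The glue bottle is close by, at full-image (190,150), so I'll check the clearance to it.

```bash
python3 -c "
from h import *
t=dict(np.load('pics/top.npz'));s=dict(np.load('pics/side.npz'))
print(ray(s,198,255,0),ray(t,194,152,.03),ray(t,184,134,.15),ray(s,195,215,.15))
to(585,244)"
```

```text
[0.75405978 0.23089367 0.        ] [0.74020633 0.23153805 0.03      ] [0.75045121 0.23442568 0.15      ] [0.74769878 0.24050825 0.15      ]
t 1.5333 pos [593.3 246.3 161.7] shift [ 7.5 -4.1  0. ] yawx 166.8 op 0.0006550115086560434 F [-0.6 -0.   0.2]
```

drive_tool --series '[{"dx": 6,"dy": 2,"dz": 30,"wx": 0,"wy": 0,"wz": 0,"fingers": -1},{"dx": 6,"dy": 2,"dz": 60,"wx": 0,"wy": 0,"wz": 0,"fingers": -1},{"dx": 6,"dy": 2,"dz": 85,"wx": 0,"wy": 0,"wz": 0,"fingers": -1},{"dx": 6,"dy": 2,"dz": 93,"wx": 0,"wy": 0,"wz": 0,"fingers": -1},{"dx": 6,"dy": 2,"dz": 93,"wx": 0,"wy": 0,"wz": 0,"fingers": -1},{"dx": 6,"dy": -2,"dz": 93,"wx": 0,"wy": 0,"wz": 0,"fingers": -1},{"dx": 6,"dy": -5,"dz": 93,"wx": 0,"wy": 0,"wz": 0,"fingers": -1},{"dx": 6,"dy": -8,"dz": 93,"wx": 0,"wy": 0,"wz": 0,"fingers": -1}]'

```text
time_s: 2.2
tool_pos: [0.5876, 0.2389, 0.0705]
eef_rot: [[-0.973, 0.229, 0.003], [0.229, 0.973, 0.001], [-0.003, 0.002, -1.0]]
contact_force: [0.1, 0.5, 0.5]
opening: 0.0005
gripper_force: 0.0
```

drive_tool --series '[{"dx": 0,"dy": -2,"dz": 0,"wx": 0,"wy": 0,"wz": 0,"fingers": -1},{"dx": 0,"dy": -4,"dz": 0,"wx": 0,"wy": 0,"wz": 0,"fingers": -1},{"dx": 0,"dy": -6,"dz": 0,"wx": 0,"wy": 0,"wz": 0,"fingers": -1},{"dx": 0,"dy": -8,"dz": 0,"wx": 0,"wy": 0,"wz": 0,"fingers": -1},{"dx": 0,"dy": -10,"dz": 0,"wx": 0,"wy": 0,"wz": 0,"fingers": -1},{"dx": 0,"dy": -12,"dz": 0,"wx": 0,"wy": 0,"wz": 0,"fingers": -1},{"dx": 0,"dy": -14,"dz": 0,"wx": 0,"wy": 0,"wz": 0,"fingers": -1},{"dx": 0,"dy": -16,"dz": 0,"wx": 0,"wy": 0,"wz": 0,"fingers": -1}]'

```text
time_s: 2.87
tool_pos: [0.5829, 0.2231, 0.0683]
eef_rot: [[-0.973, 0.23, -0.0], [0.23, 0.973, 0.0], [0.0, -0.0, -1.0]]
contact_force: [-0.1, -0.7, 0.7]
opening: 0.0002
gripper_force: 0.0
```

```bash
python3 -c "
from h import *
to(585,244)
b=snap('side','s2.png');a=snap('top','t2.png')
A=cv2.resize(cv2.imread('pics/t2.png')[140:260,165:285],None,fx=3.3,fy=3.3)
B=cv2.resize(cv2.imread('pics/s2.png')[180:300,200:320],None,fx=3.3,fy=3.3)
cv2.imwrite('pics/c2.png',np.hstack([A,B]))
"
```

```text
t 2.8667 pos [582.9 223.1  68.3] shift [ 2.8 20.8 -0. ] yawx 166.72 op 0.00020792367599774088 F [-0.1 -0.7  0.7]
```

View pics/c2.png

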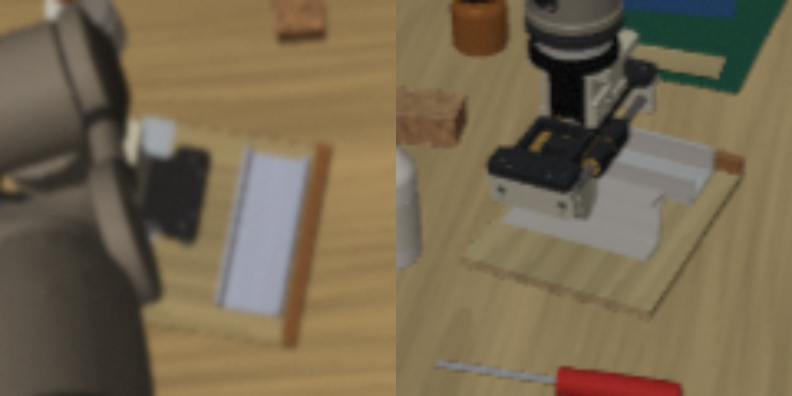

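The channel is still up, with the fingers near or at its top edge. I'll keep pushing slowly.

drive_tool --series '[{"dx": 0,"dy": -2,"dz": 0,"wx": 0,"wy": 0,"wz": 0,"fingers": -1},{"dx": 0,"dy": -4,"dz": 0,"wx": 0,"wy": 0,"wz": 0,"fingers": -1},{"dx": 0,"dy": -6,"dz": 0,"wx": 0,"wy": 0,"wz": 0,"fingers": -1},{"dx": 0,"dy": -8,"dz": 0,"wx": 0,"wy": 0,"wz": 0,"fingers": -1},{"dx": 0,"dy": -10,"dz": 0,"wx": 0,"wy": 0,"wz": 0,"fingers": -1},{"dx": 0,"dy": -12,"dz": 0,"wx": 0,"wy": 0,"wz": 0,"fingers": -1},{"dx": 0,"dy": -12,"dz": 0,"wx": 0,"wy": 0,"wz": 0,"fingers": -1},{"dx": 0,"dy": -12,"dz": 0,"wx": 0,"wy": 0,"wz": 0,"fingers": -1}]'

```text
time_s: 3.63
tool_pos: [0.5803, 0.2115, 0.0685]
eef_rot: [[-0.973, 0.23, 0.0], [0.23, 0.973, 0.0], [-0.0, 0.0, -1.0]]
contact_force: [-0.2, -0.2, 0.7]
opening: 0.0004
gripper_force: 0.0
```

```bash
python3 -c "
from h import *
to(585,244)
b=snap('side','s3.png')
B=cv2.resize(cv2.imread('pics/s3.png')[180:300,200:320],None,fx=3.3,fy=3.3)
cv2.imwrite('pics/c3.png',B)
"
```

```text
t 3.6333 pos [580.3 211.5  68.5] shift [ 2.9 32.7  0. ] yawx 166.71 op 0.0003817370978873852 F [-0.2 -0.2  0.7]
```

View pics/c3.png

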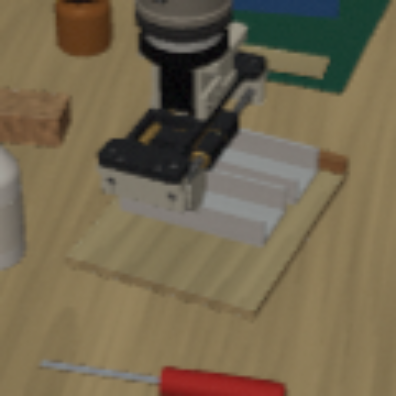

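It tipped over: edge_channel now lies open side up beside the lying channel (crop ~(215,210)). Next I rise and go over to the blue channel.

drive_tool --series '[{"dx": 0,"dy": 2,"dz": -40,"wx": 0,"wy": 0,"wz": 0,"fingers": -1},{"dx": 0,"dy": 2,"dz": -80,"wx": 0,"wy": 0,"wz": 0,"fingers": -1},{"dx": -89,"dy": -439,"dz": -110,"wx": 0,"wy": 0,"wz": -0.239,"fingers": 1},{"dx": -89,"dy": -439,"dz": -110,"wx": 0,"wy": 0,"wz": -0.239,"fingers": 1},{"dx": -89,"dy": -439,"dz": -110,"wx": 0,"wy": 0,"wz": -0.239,"fingers": 1},{"dx": -89,"dy": -439,"dz": -110,"wx": 0,"wy": 0,"wz": -0.239,"fingers": 1},{"dx": -89,"dy": -439,"dz": -110,"wx": 0,"wy": 0,"wz": -0.239,"fingers": 1},{"dx": -89,"dy": -439,"dz": -110,"wx": 0,"wy": 0,"wz": -0.239,"fingers": 1}]'

```text
time_s: 4.35
tool_pos: [0.5724, -0.0345, 0.1652]
eef_rot: [[-1.0, -0.008, 0.001], [-0.008, 1.0, 0.0], [-0.001, 0.0, -1.0]]
contact_force: [-0.2, 0.7, 0.1]
opening: 0.0364
gripper_force: 0.0
```

```bash
python3 -c "
from h import *
to(566,-237)"
```

```text
t 4.35 pos [572.4 -34.5 165.2] shift [   8.  -202.5   -0. ] yawx -179.56 op 0.03640732605995278 F [-0.2  0.7  0.1]
```

drive_tool --series '[{"dx": 8,"dy": -202,"dz": 10,"wx": 0,"wy": 0,"wz": 0,"fingers": 1},{"dx": 8,"dy": -202,"dz": 20,"wx": 0,"wy": 0,"wz": 0,"fingers": 1},{"dx": 8,"dy": -202,"dz": 30,"wx": 0,"wy": 0,"wz": 0,"fingers": 1},{"dx": 8,"dy": -202,"dz": 30,"wx": 0,"wy": 0,"wz": 0,"fingers": 1},{"dx": 8,"dy": -202,"dz": 30,"wx": 0,"wy": 0,"wz": 0,"fingers": 1},{"dx": 8,"dy": -202,"dz": 30,"wx": 0,"wy": 0,"wz": 0,"fingers": 1},{"dx": 8,"dy": -202,"dz": 30,"wx": 0,"wy": 0,"wz": 0,"fingers": 1},{"dx": 8,"dy": -202,"dz": 30,"wx": 0,"wy": 0,"wz": 0,"fingers": 1}]'

```text
time_s: 5.02
tool_pos: [0.5661, -0.2343, 0.1347]
eef_rot: [[-1.0, -0.007, -0.0], [-0.007, 1.0, 0.001], [0.0, 0.001, -1.0]]
contact_force: [-0.3, -0.1, -0.1]
opening: 0.089
gripper_force: 0.0
```

```bash
python3 -c "
from h import *
to(566,-237)
a=snap('top','t4.png');b=snap('side','s4.png')
A=cv2.resize(cv2.imread('pics/t4.png')[145:265,165:385],None,fx=3.6,fy=3.6,interpolation=cv2.INTER_CUBIC)[:,:790]
B=cv2.resize(cv2.imread('pics/s4.png')[130:190,200:400],None,fx=2.5,fy=2.5)
im=np.zeros((600,790,3),np.uint8);im[:432]=A;im[440:590,:500]=B
cv2.imwrite('pics/c4.png',im)
"
```

```text
t 5.0167 pos [ 566.1 -234.3  134.7] shift [ 0.1 -2.7 -0. ] yawx -179.61 op 0.0889809367878067 F [-0.3 -0.1 -0.1]
```

View pics/c4.png

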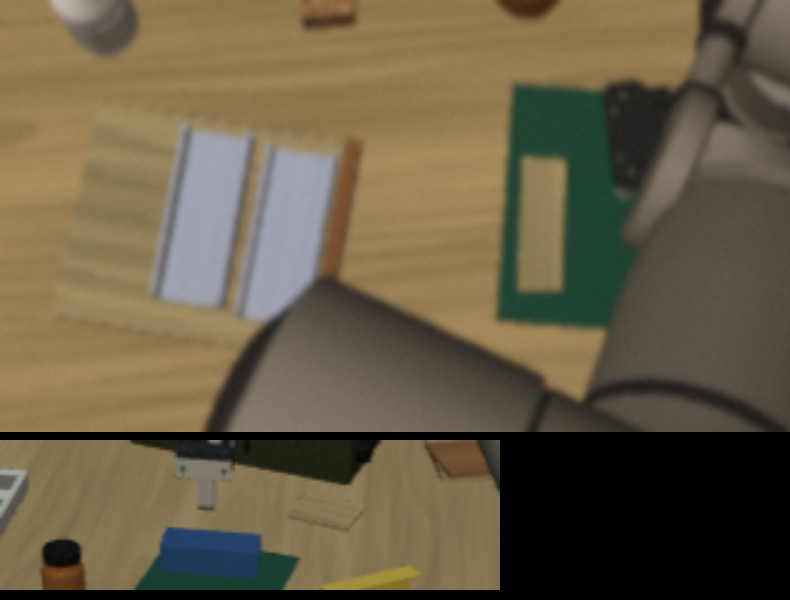

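Both aluminium channels lie side by side on the cradle (crop 205,215 and 290,235), and the blue one is untouched under the gripper. I'll measure the target and descend.

Run:
```python
from h import *
c=dict(np.load('pics/top.npz'))
A=lambda u,v:((u+.5)/3.6-.5+165,(v+.5)/3.6-.5+145)
def rep(pts):
    P=np.array([ray(c,*A(*p),.04) for p in pts])[:,:2]*1000;print(P.round(0).tolist(),P.mean(0).round(1));return P
E=rep([(183,122),(254,133),(224,308),(153,296)])
L=rep([(267,143),(341,152)])
for P in(E,):
  print([np.degrees(np.arctan2(*(P[i]-P[j])[::-1])).round(1) for i,j in((0,3),(1,2))],[np.linalg.norm(P[i]-P[i-1]).round() for i in range(4)])
th=np.radians(-13.3);ex=np.array([np.cos(th),np.sin(th)]);ey=np.array([-ex[1],ex[0]])
l=np.array([554,94]);d=E.mean(0)-l;print('edge rel lying',d@ex,d@ey,'lying end mid - l',(L.mean(0)-l)@ex,(L.mean(0)-l)@ey)
```

```text
[[651.0, 171.0], [638.0, 115.0], [498.0, 147.0], [513.0, 202.0]] [575.  158.9]
[[628.0, 105.0], [616.0, 47.0]] [622.3  76.1]
[np.float64(-12.5), np.float64(-13.0)] [np.float64(142.0), np.float64(58.0), np.float64(143.0), np.float64(57.0)]
edge rel lying 5.462556371785147 68.01866799832351 lying end mid - l 70.55377680190405 -1.687241475791076
```

drive_tool --series '[{"dx": 0,"dy": -2,"dz": 25,"wx": 0,"wy": 0,"wz": 0,"fingers": 1},{"dx": 0,"dy": -2,"dz": 50,"wx": 0,"wy": 0,"wz": 0,"fingers": 1},{"dx": 0,"dy": -2,"dz": 75,"wx": 0,"wy": 0,"wz": 0,"fingers": 1},{"dx": 0,"dy": -2,"dz": 88,"wx": 0,"wy": 0,"wz": 0,"fingers": 1},{"dx": 0,"dy": -2,"dz": 94,"wx": 0,"wy": 0,"wz": 0,"fingers": 1},{"dx": 0,"dy": -2,"dz": 94,"wx": 0,"wy": 0,"wz": 0,"fingers": 1},{"dx": 0,"dy": -2,"dz": 94,"wx": 0,"wy": 0,"wz": 0,"fingers": 0.2},{"dx": 0,"dy": -2,"dz": 94,"wx": 0,"wy": 0,"wz": 0,"fingers": 0}]' --squeeze 20

```text
time_s: 5.78
tool_pos: [0.5672, -0.2367, 0.0423]
eef_rot: [[-1.0, -0.008, 0.002], [-0.008, 1.0, -0.001], [-0.002, -0.001, -1.0]]
contact_force: [0.1, -1.3, 0.5]
opening: 0.0831
gripper_force: 0.0
```

drive_tool --series '[{"dx": 0,"dy": 0,"dz": 0,"wx": 0,"wy": 0,"wz": 0,"fingers": 0},{"dx": 0,"dy": 0,"dz": 0,"wx": 0,"wy": 0,"wz": 0,"fingers": 0},{"dx": 0,"dy": 0,"dz": 0,"wx": 0,"wy": 0,"wz": 0,"fingers": 0},{"dx": 0,"dy": 0,"dz": 0,"wx": 0,"wy": 0,"wz": 0,"fingers": 0},{"dx": 0,"dy": 0,"dz": 0,"wx": 0,"wy": 0,"wz": 0,"fingers": 0},{"dx": 0,"dy": 0,"dz": 0,"wx": 0,"wy": 0,"wz": 0,"fingers": 0},{"dx": 0,"dy": 0,"dz": 0,"wx": 0,"wy": 0,"wz": 0,"fingers": 0},{"dx": 0,"dy": 0,"dz": 0,"wx": 0,"wy": 0,"wz": 0,"fingers": 0}]' --squeeze 20

```text
time_s: 6.45
tool_pos: [0.5664, -0.2369, 0.0412]
eef_rot: [[-1.0, -0.007, 0.001], [-0.007, 1.0, -0.0], [-0.001, -0.0, -1.0]]
contact_force: [-1.7, 0.2, 4.6]
opening: 0.056
gripper_force: 20.0
```

drive_tool --series '[{"dx": 0,"dy": 0,"dz": -15,"wx": 0,"wy": 0,"wz": 0,"fingers": 0},{"dx": 0,"dy": 0,"dz": -40,"wx": 0,"wy": 0,"wz": 0,"fingers": 0},{"dx": 0,"dy": 0,"dz": -70,"wx": 0,"wy": 0,"wz": 0,"fingers": 0},{"dx": 0,"dy": 0,"dz": -100,"wx": 0,"wy": 0,"wz": 0,"fingers": 0},{"dx": 0,"dy": 20,"dz": -130,"wx": 0,"wy": 0,"wz": 0.05,"fingers": 0},{"dx": 0,"dy": 45,"dz": -140,"wx": 0,"wy": 0,"wz": 0.1,"fingers": 0},{"dx": 0,"dy": 75,"dz": -140,"wx": 0,"wy": 0,"wz": 0.15,"fingers": 0},{"dx": 0,"dy": 105,"dz": -140,"wx": 0,"wy": 0,"wz": 0.2,"fingers": 0}]'

```text
time_s: 7.12
tool_pos: [0.5653, -0.1312, 0.1812]
eef_rot: [[-0.981, 0.195, 0.001], [0.195, 0.981, -0.0], [-0.001, 0.0, -1.0]]
contact_force: [1.6, 1.1, -3.2]
opening: 0.0554
gripper_force: 20.0
```

```bash
python3 -c "
from h import *
to(564.4,126.5)"
```

```text
t 7.1167 pos [ 565.3 -131.2  181.2] shift [ 51.3 252.5  -0. ] yawx 168.74 op 0.0553811121906028 F [ 1.6  1.1 -3.2]
```

drive_tool --series '[{"dx": 6,"dy": 30,"dz": 0,"wx": 0,"wy": 0,"wz": 0.032,"fingers": 0},{"dx": 14,"dy": 67,"dz": 0,"wx": 0,"wy": 0,"wz": 0.032,"fingers": 0},{"dx": 21,"dy": 104,"dz": 0,"wx": 0,"wy": 0,"wz": 0.032,"fingers": 0},{"dx": 29,"dy": 141,"dz": 0,"wx": 0,"wy": 0,"wz": 0.032,"fingers": 0},{"dx": 36,"dy": 178,"dz": 0,"wx": 0,"wy": 0,"wz": 0.032,"fingers": 0},{"dx": 44,"dy": 215,"dz": 0,"wx": 0,"wy": 0,"wz": 0.032,"fingers": 0},{"dx": 49,"dy": 243,"dz": 0,"wx": 0,"wy": 0,"wz": 0.032,"fingers": 0},{"dx": 51,"dy": 252,"dz": 0,"wx": 0,"wy": 0,"wz": 0.032,"fingers": 0}]'

```text
time_s: 7.78
tool_pos: [0.5628, 0.1295, 0.18]
eef_rot: [[-0.976, 0.219, -0.002], [0.219, 0.976, 0.001], [0.002, 0.001, -1.0]]
contact_force: [-0.2, -0.1, -2.5]
opening: 0.056
gripper_force: 20.0
```

drive_tool --series '[{"dx": 0,"dy": 0,"dz": 5,"wx": 0,"wy": 0,"wz": 0,"fingers": 0},{"dx": 0,"dy": 0,"dz": 15,"wx": 0,"wy": 0,"wz": 0,"fingers": 0},{"dx": 0,"dy": 0,"dz": 30,"wx": 0,"wy": 0,"wz": 0,"fingers": 0},{"dx": 0,"dy": 0,"dz": 45,"wx": 0,"wy": 0,"wz": 0,"fingers": 0},{"dx": 0,"dy": 0,"dz": 57,"wx": 0,"wy": 0,"wz": 0,"fingers": 0},{"dx": 0,"dy": 0,"dz": 62,"wx": 0,"wy": 0,"wz": 0,"fingers": 0},{"dx": 0,"dy": 0,"dz": 65,"wx": 0,"wy": 0,"wz": 0,"fingers": 0},{"dx": 0,"dy": 0,"dz": 65,"wx": 0,"wy": 0,"wz": 0,"fingers": 0}]'

```text
time_s: 8.45
tool_pos: [0.5635, 0.1241, 0.115]
eef_rot: [[-0.975, 0.224, -0.001], [0.224, 0.975, -0.0], [0.001, -0.001, -1.0]]
contact_force: [0.1, 0.9, -2.8]
opening: 0.0556
gripper_force: 20.0
```

```bash
python3 -c "
from h import *
to(564.4,126.5)
a=snap('top','t5.png');b=snap('side','s5.png')
A=cv2.resize(cv2.imread('pics/t5.png')[160:250,175:285],None,fx=3.6,fy=3.6,interpolation=cv2.INTER_CUBIC)
B=cv2.resize(cv2.imread('pics/s5.png')[190:290,210:330],None,fx=3.3,fy=3.3,interpolation=cv2.INTER_CUBIC)
im=np.zeros((330,792,3),np.uint8);im[:324,:396]=A;im[:,396:]=B
cv2.imwrite('pics/c5.png',im)
"
```

```text
t 8.45 pos [563.5 124.1 115. ] shift [-0.4  2.5 -0. ] yawx 167.03 op 0.055614315907396426 F [ 0.1  0.9 -2.8]
```

View pics/c5.png

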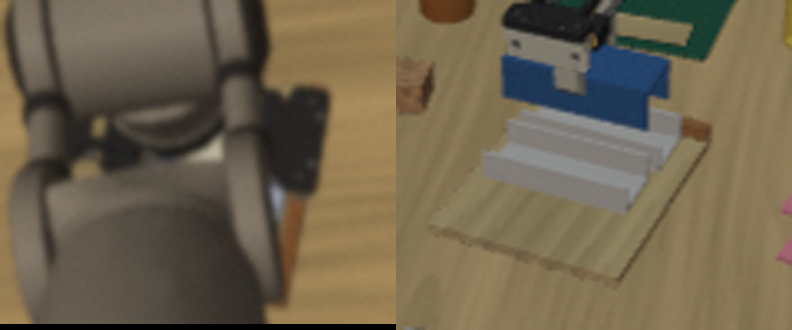

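The blue channel is held level just above the two troughs. I'll compare the side-view corner (crop 648,128) with its prediction.

Run:
```python
from h import *
s=dict(np.load('pics/side.npz'))
th=np.radians(-13.0);ex=np.array([np.cos(th),np.sin(th)]);ey=np.array([-ex[1],ex[0]])
f=lambda c,a,b,z:np.r_[np.array(c)+a*ex+b*ey,z]/[1000,1000,1]
P=[f((563.5,124.1),-70,28,.077),f((563.5,124.1),-70,28,.119),f((563.5,124.1),70,28,.119),f((575,159),-70,28,.012),f((575,159),-70,28,.040),f((575,159),70,28,.040),f((575,159),-70,-28,.040),f((554,94),-70,-28,.04)]
print(((proj(s,P)-[210,190])*3.3+[396,0]).round())
```

```text
[[649. 131.]
 [649.  91.]
 [503.  57.]
 [629. 212.]
 [629. 187.]
 [485. 150.]
 [652. 151.]
 [684. 112.]]
```

The prediction fits within 1 mm. I'll lower it slowly.

drive_tool --series '[{"dx": 0,"dy": 2,"dz": 8,"wx": 0,"wy": 0,"wz": 0,"fingers": 0},{"dx": 0,"dy": 2,"dz": 18,"wx": 0,"wy": 0,"wz": 0,"fingers": 0},{"dx": 0,"dy": 2,"dz": 28,"wx": 0,"wy": 0,"wz": 0,"fingers": 0},{"dx": 0,"dy": 2,"dz": 38,"wx": 0,"wy": 0,"wz": 0,"fingers": 0},{"dx": 0,"dy": 2,"dz": 47,"wx": 0,"wy": 0,"wz": 0,"fingers": 0},{"dx": 0,"dy": 2,"dz": 53,"wx": 0,"wy": 0,"wz": 0,"fingers": 0},{"dx": 0,"dy": 2,"dz": 57,"wx": 0,"wy": 0,"wz": 0,"fingers": 0},{"dx": 0,"dy": 2,"dz": 57,"wx": 0,"wy": 0,"wz": 0,"fingers": 0}]'

```text
time_s: 9.22
tool_pos: [0.5636, 0.1272, 0.0577]
eef_rot: [[-0.975, 0.223, -0.002], [0.223, 0.975, -0.0], [0.002, -0.0, -1.0]]
contact_force: [0.1, 0.7, -2.6]
opening: 0.0559
gripper_force: 20.0
```

drive_tool --series '[{"dx": 0,"dy": 0,"dz": 1,"wx": 0,"wy": 0,"wz": 0,"fingers": 0},{"dx": 0,"dy": 0,"dz": 2,"wx": 0,"wy": 0,"wz": 0,"fingers": 0},{"dx": 0,"dy": 0,"dz": 3,"wx": 0,"wy": 0,"wz": 0,"fingers": 0},{"dx": 0,"dy": 0,"dz": 3.5,"wx": 0,"wy": 0,"wz": 0,"fingers": 0},{"dx": 0,"dy": 0,"dz": 4,"wx": 0,"wy": 0,"wz": 0,"fingers": 0},{"dx": 0,"dy": 0,"dz": 4.3,"wx": 0,"wy": 0,"wz": 0,"fingers": 0},{"dx": 0,"dy": 0,"dz": 4.3,"wx": 0,"wy": 0,"wz": 0,"fingers": 0},{"dx": 0,"dy": 0,"dz": 4.3,"wx": 0,"wy": 0,"wz": 0,"fingers": 0}]'

```text
time_s: 9.88
tool_pos: [0.5642, 0.1272, 0.0546]
eef_rot: [[-0.975, 0.223, 0.0], [0.223, 0.975, 0.0], [-0.0, 0.0, -1.0]]
contact_force: [-0.2, 0.4, -2.1]
opening: 0.056
gripper_force: 20.0
```

drive_tool --series '[{"dx": 0,"dy": 0,"dz": 0.5,"wx": 0,"wy": 0,"wz": 0,"fingers": 0},{"dx": 0,"dy": 0,"dz": 1,"wx": 0,"wy": 0,"wz": 0,"fingers": 0},{"dx": 0,"dy": 0,"dz": 1.5,"wx": 0,"wy": 0,"wz": 0,"fingers": 0},{"dx": 0,"dy": 0,"dz": 1.5,"wx": 0,"wy": 0,"wz": 0,"fingers": 0},{"dx": 0,"dy": 0,"dz": 1.5,"wx": 0,"wy": 0,"wz": 0,"fingers": 0},{"dx": 0,"dy": 0,"dz": 1.5,"wx": 0,"wy": 0,"wz": 0,"fingers": 0},{"dx": 0,"dy": 0,"dz": 1.5,"wx": 0,"wy": 0,"wz": 0,"fingers": 0},{"dx": 0,"dy": 0,"dz": 1.5,"wx": 0,"wy": 0,"wz": 0,"fingers": 0}]'

```text
time_s: 10.55
tool_pos: [0.5643, 0.1273, 0.0542]
eef_rot: [[-0.975, 0.223, 0.001], [0.223, 0.975, 0.0], [-0.001, 0.0, -1.0]]
contact_force: [-2.8, -0.8, 7.0]
opening: 0.0557
gripper_force: 20.0
```

Contact came at the predicted height. Now I release by opening a little and rise straight up.

drive_tool --series '[{"dx": 0,"dy": 0,"dz": -0.5,"wx": 0,"wy": 0,"wz": 0,"fingers": 0.45},{"dx": 0,"dy": 0,"dz": -1,"wx": 0,"wy": 0,"wz": 0,"fingers": 0.45},{"dx": 0,"dy": 0,"dz": -1,"wx": 0,"wy": 0,"wz": 0,"fingers": 0.45},{"dx": 0,"dy": 0,"dz": -1,"wx": 0,"wy": 0,"wz": 0,"fingers": 0.45},{"dx": 0,"dy": 0,"dz": -1,"wx": 0,"wy": 0,"wz": 0,"fingers": 0.45},{"dx": 0,"dy": 0,"dz": -1,"wx": 0,"wy": 0,"wz": 0,"fingers": 0.45},{"dx": 0,"dy": 0,"dz": -1,"wx": 0,"wy": 0,"wz": 0,"fingers": 0.45},{"dx": 0,"dy": 0,"dz": -1,"wx": 0,"wy": 0,"wz": 0,"fingers": 0.45}]'

```text
time_s: 11.22
tool_pos: [0.5641, 0.1272, 0.0539]
eef_rot: [[-0.975, 0.223, -0.0], [0.223, 0.975, 0.0], [0.0, 0.0, -1.0]]
contact_force: [-0.6, -0.5, 0.2]
opening: 0.0662
gripper_force: 0.0
```

drive_tool --series '[{"dx": 0,"dy": 0,"dz": -10,"wx": 0,"wy": 0,"wz": 0,"fingers": 0.45},{"dx": 0,"dy": 0,"dz": -30,"wx": 0,"wy": 0,"wz": 0,"fingers": 0.45},{"dx": 0,"dy": 0,"dz": -60,"wx": 0,"wy": 0,"wz": 0,"fingers": 0.45},{"dx": 0,"dy": 0,"dz": -95,"wx": 0,"wy": 0,"wz": 0,"fingers": 0.45},{"dx": 0,"dy": -40,"dz": -120,"wx": 0,"wy": 0,"wz": 0,"fingers": 0.45},{"dx": 0,"dy": -80,"dz": -130,"wx": 0,"wy": 0,"wz": 0,"fingers": 0.45},{"dx": 0,"dy": -120,"dz": -130,"wx": 0,"wy": 0,"wz": 0,"fingers": 0.45},{"dx": 0,"dy": -160,"dz": -130,"wx": 0,"wy": 0,"wz": 0,"fingers": 0.45}]'

```text
time_s: 11.88
tool_pos: [0.5288, -0.0287, 0.1862]
eef_rot: [[-0.975, 0.221, 0.004], [0.221, 0.975, -0.001], [-0.004, 0.0, -1.0]]
contact_force: [0.2, -0.5, -0.6]
opening: 0.0665
gripper_force: 0.0
```

drive_tool --series '[{"dx": 0,"dy": -40,"dz": 0,"wx": 0,"wy": 0,"wz": 0,"fingers": 0.45},{"dx": 0,"dy": -80,"dz": 0,"wx": 0,"wy": 0,"wz": 0,"fingers": 0.45},{"dx": 0,"dy": -110,"dz": 0,"wx": 0,"wy": 0,"wz": 0,"fingers": 0.45},{"dx": 0,"dy": -120,"dz": 0,"wx": 0,"wy": 0,"wz": 0,"fingers": 0.45},{"dx": 0,"dy": -120,"dz": 0,"wx": 0,"wy": 0,"wz": 0,"fingers": 0.45},{"dx": 0,"dy": -120,"dz": 0,"wx": 0,"wy": 0,"wz": 0,"fingers": 0.45},{"dx": 0,"dy": -120,"dz": 0,"wx": 0,"wy": 0,"wz": 0,"fingers": 0.45},{"dx": 0,"dy": -120,"dz": 0,"wx": 0,"wy": 0,"wz": 0,"fingers": 0.45}]'

```text
time_s: 12.55
tool_pos: [0.5024, -0.1429, 0.1841]
eef_rot: [[-0.975, 0.221, 0.0], [0.221, 0.975, 0.0], [-0.0, 0.0, -1.0]]
contact_force: [-0.5, -0.3, 0.9]
opening: 0.0664
gripper_force: 0.0
```

```bash
python3 -c "
from h import *
a=snap('top','t6.png');b=snap('side','s6.png')
A=cv2.resize(cv2.imread('pics/t6.png')[160:250,175:285],None,fx=3.6,fy=3.6,interpolation=cv2.INTER_CUBIC)
B=cv2.resize(cv2.imread('pics/s6.png')[190:290,210:330],None,fx=3.3,fy=3.3,interpolation=cv2.INTER_CUBIC)
im=np.zeros((330,792,3),np.uint8);im[:324,:396]=A;im[:,396:]=B
cv2.imwrite('pics/c6.png',im)
"
```

```text
(no output)
```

View pics/c6.png

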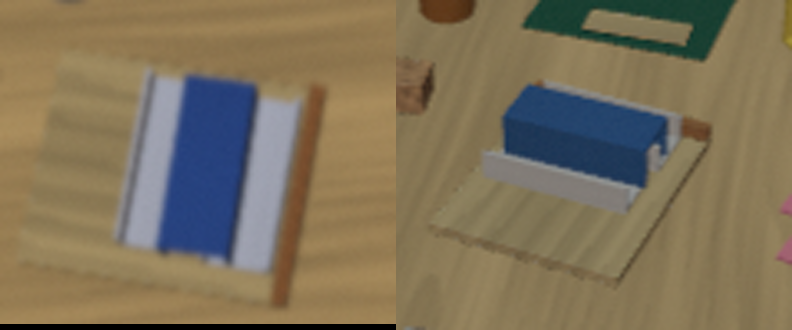

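The blue channel (crop 208,168) sits level over both troughs. It is parallel with them, its ends are even, and the arm is clear of everything.

```bash
python3 -c "
from h import *
print(ticket.job_done())"
```

```text
the job is handed in; nothing more can be done
None
```

The job is handed in at about 12.6 s: the edge channel is tipped beside the other, and the blue channel sits open side down over both troughs, parallel and ends even in the last picture; no verdict was returned.

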